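# Swing the green filter under the inspection camera

### The arm

A 7-joint arm with a two-finger parallel gripper is mounted at the origin on the work surface. World frame = base frame: x ahead of the robot, y to its left, z up, the work surface at z = 0. Lengths are in m, angles in rad, forces in N, time in s.
With the tool pointing down it reaches from about 0.425 to 0.925 m from the base axis. Payload 6.8 kg.
Tool frame: the origin (TCP) lies on the centre line of the jaws, within the pads' length; the fingertips stand bot.tip_reach ahead of it and the grasp point (between the pads) lies 3 mm ahead of it (bot.tip_reach is the distance from the TCP to the fingertips, in m); z points along the fingers, y is the line along which they close (so a half turn about z gives the same grasp; the last joint's range is limited). The gripper opens to 85 mm and grips with 20 to 120 N. Pads are 22 mm wide; open, the fingers measure 114 mm over their backs; the gripper's body (76 mm by 85 mm) begins 54 mm behind the grasp point. The pads swing forward as they close: fully open they stand 13 mm farther back than shut.
Start: joints at [1.16, 0.477, 0.022, 1.555, -0.011, 1.109, -0.083], TCP at [0.201, -0.644, 0.253] pointing down, gripper open.
Joint ranges: [-2.96, 2.96], [-0.34, 2.1], [-1.41, 1.46], [0.24, 2.44], [-1.37, 4.51], [0.17, 1.92], [-2.96, 2.96]. Speed limits (rad/s): [2.39, 2.39, 3.14, 3.14, 3.14, 3.14, 3.14].

### API

Orientations are given as a unit quaternion [w, x, y, z].
In Python, from station import bot gives the robot as it stands.
- The arm moves only by the tool jog_arm, never from a script. Its argument "deltas" is a list of rows, each a list of 7 numbers: the shift along the world's x, y, z in m, then the turn, a rotation vector about the world's x, y, z in rad, then the opening, from 0 (shut) to 1 (fully open). In form: [[x, y, z, rx, ry, rz, grip], ...]. A call has 1 to 10 rows; each row shifts and turns the commanded pose from where the row before left it; what a row does not reach is not made up. A row lasts 1/10 s, in which the tool goes at most 50 mm and 8.59 degrees, less where a joint would pass 70% of its speed; a pose out of reach is approached as far as the arm can. A call with a gripper value outside its range is refused whole. The fingers move at their own pace and stop on an object; "newtons" is the grip in N (left out, the last holds). Time passes only in rows, so rows that do not move let the fingers close. It gives the time, the measured TCP pose, the force, the opening and the grip force at its end, in the units of the state.
- bot.get_obs(): the state, without advancing time (a new reading comes with each control period).
- bot.read_camera(name): name is "side" or "top"; returns a dict with "img" (400x640x3 uint8, red, green, blue), "K" (3x3 intrinsics, pixels), "dist_coeffs" ([k1, k2, p1, p2, k3] as OpenCV has them; the pictures are not rectified), "eye" and "attitude" of the camera in the world. Camera axes: x right, y down, z forward; pixel columns grow to the right and rows downward; lengths in m; the calibration is good to about 2 mm. A picture is of the moment at which its call begins. There is no depth.
- bot.hand_in(): hands the job in; it is judged then, once.
The state is a dict: "t": time; "q": joint angles; "joint_vel": joint speeds; "joint_torque": joint torques, N m; "eef_pos": TCP position; "tool_rot": TCP orientation; "contact_force": force on the tool from outside, world axes, zero at the start; "torque": the same for the moment, N m; "gripper_width": opening from 0.0 (shut) to 1.0 (fully open); "grasp_force": force on a finger pad.
Only numpy, scipy, OpenCV 4.12 (cv2) and the standard library are available. Lean on these libraries where they do the work, as an engineer would, in place of code of your own. Each camera call takes 0.05 s, during which the arm holds its last target. There are 200 camera calls.

### The job

Bring the green filter of the inspection stand's filter turret under the camera lens, seated in its click stop: step the turret round by pushing its coloured tabs gently with the fingertips, never gripping them. Do not touch the camera or its lens, and leave the workpiece on the base, the multimeter, the tape roll and the bottle where they are.

Things in the scene. Friction and masses are not known exactly. Their poses are not given: they have to be found in the camera images.
- stand: Fixed inspection stand: black base 250 x 200 mm, 30 mm high; at the rear a 25 mm column, 330 mm high, 92 mm from the origin along +x; an aluminium fork below the disc, 98 to 110 mm high, carries the turret. Origin: on the table under the base's middle; x points from the open front (robot's side) to the column, z up. Turret axis 30 mm along -x, lens axis 20 mm along +x.
- camera: White camera, 44 mm square, with a black lens 38 mm across that looks straight down on the rear of the turret, held by a grey arm from the column; fixed to the stand, not to be touched. Origin: on the lens axis at table height. The lens mouth is 143 mm above the table, the camera's top 276 mm.
- turret: Grey disc, 136 mm across, 8 mm thick, level, turning endlessly both ways about an upright axis. Five filters 50 mm from the axis, 72 degrees apart, counter-clockwise from above: green, blue, red, yellow, white; a tab of like colour outside each. Origin: on the axis at the disc's underside, 125 mm above the table. x points through the green filter: it must end pointing as the stand's x axis.
- lens_axis (a point): Point on the lens axis at mid-thickness of the disc, 129 mm above the table, 50 mm from the turret axis: the filter's place. A ball click stop holds the disc when a filter is exactly here and draws it in from about 8 degrees either side; elsewhere the disc stays where it is left, and it may start there. Turning takes about 1 N at a tab, 3 to 5 N at a stop; over 25 N, or gripping, spoils it.
- green_filter (a point): Centre of the green filter (28 mm across), 50 mm from the turret's axis.
- green_tab (a point): Centre of the green tab, 86 mm from the turret axis, 140 mm above the table. Each tab is an upright paddle 10 mm thick (the way it moves), 18 mm long radially (77 to 95 mm from the axis) and 30 mm high, from 125 to 155 mm above the table. Between the tabs, beyond the rim, all is free at this height except at the column.
- blue_tab (a point): The same for the blue tab, 72 degrees counter-clockwise (from above) from green.
- red_tab (a point): The same for the red tab, 144 degrees counter-clockwise from green.
- yellow_tab (a point): The same for the yellow tab, 216 degrees counter-clockwise from green.
- white_tab (a point): The same for the white tab, 288 degrees counter-clockwise from green.
- workpiece_mid (a point): Middle of a loose aluminium flange, 58 mm across and 22 mm high, that stands on the base below the lens; not to be moved.
- meter_mid (a point): Middle of an orange multimeter, 178 x 86 x 40 mm, lying beside the stand; not to be moved.
- tape_mid (a point): Middle of a roll of tape, 96 mm across and 24 mm high, lying beside the stand; not to be moved.
- bottle_mid (a point): Middle of a small white bottle with a red cap, 38 mm across and 88 mm high, standing beside the stand; not to be moved.

How it is judged:
On the way:
1. the fingers push on the turret (contact force between the fingers and turret above 0.3 N), for 0.1 s.
At the end, for the whole second after the job is handed in: The green filter's centre lies within 3 mm of the lens axis (in its click stop), the turret is at rest, the workpiece is within 5 mm and the multimeter, tape roll and bottle within 15 mm of where they stood (horizontal distance between green_filter and lens_axis below 0.003 m and angular speed of turret below 0.05 rad/s and distance of workpiece_mid from where it was at the start of the episode below 0.005 m and distance of each of meter_mid, tape_mid, bottle_mid from where it was at the start of the episode below 0.015 m); the robot touches nothing.
It fails at once if the turret is gripped or forced: more than 25 N between fingers and turret (contact force between the fingers and turret above 25 N).
It fails at once if the turret is pushed with the arm or the gripper's body instead of the fingers (contact force between the arm and turret above 1 N).
It fails at once if the camera, lens or its arm is touched (contact force between any of the fingers, the arm and camera above 1 N).
It fails at once if the workpiece on the base is moved by more than 5 mm (distance of workpiece_mid from where it was at the start of the episode above 0.005 m).
It fails at once if the multimeter, tape roll or bottle is moved or lifted by more than 15 mm (distance of any of meter_mid, tape_mid, bottle_mid from where it was at the start of the episode above 0.015 m).
It also fails if it takes over 58 s, if anything falls off the work surface, if the arm or the gripper's body presses on something with over 40 N, if the wrist force passes 120 N, or if a joint passes its speed limit or range.

## Working session

There is one attempt and no reset: what is moved stays moved. The work goes in short steps, Python scripts to look and compute and a tool call to move; the robot and the scene stay as the last step left them, time stands still between calls to the robot, and variables do not carry over. Pictures are saved under pics/ and viewed, at most 10 in all, crops included, and the job is handed in when it is done.

Besides the shell and the picture viewer there is one more tool, called after "Emit:" as name(argument=value, ...) on one line, values as JSON. jog_arm: Moves the arm, as the interface text tells. Its arguments: {"type":"object","properties":{"deltas":{"type":"array"},"newtons":{"type":"number"}},"required":["deltas"]}

```bash
mkdir -p pics
python3 - <<'E'
from station import bot
import cv2
o=bot.get_obs(); print(o, bot.tip_reach)
for n in("side","top"):
    c=bot.read_camera(n); cv2.imwrite(f"pics/{n}0.png",c["img"][...,::-1]); print(n,c["K"],c["dist_coeffs"],c["eye"],c["attitude"])
E
```

```text
{'t': 0.0, 'q': array([ 1.15990082,  0.47776447,  0.02233821,  1.5564654 , -0.01148632,
        1.10929538, -0.08306109]), 'joint_vel': array([-0.00012182,  0.00095519,  0.00167093,  0.00053484,  0.00046451,
       -0.00046431, -0.00071896]), 'joint_torque': array([ 2.22631564e-05, -5.96450114e+01,  1.60772536e+00, -2.81200272e+01,
        1.24424402e-02,  9.36886965e-03, -4.09115003e-06]), 'eef_pos': array([ 0.20109739, -0.64376482,  0.25234366]), 'tool_rot': array([-8.78082256e-04,  9.88555716e-01,  1.50853510e-01, -2.07159164e-04]), 'contact_force': array([ 0.04449159, -0.40843583,  0.07604621]), 'torque': array([-0.04497919,  0.01087427, -0.01198565]), 'grasp_force': 0.0, 'gripper_width': 1.0016800012553329} 0.022
side [[504.6815107    0.         314.38825003]
 [  0.         504.6815107  193.386886  ]
 [  0.           0.           1.        ]] [-0.12804027  0.          0.          0.          0.        ] [0.24911957 0.80653556 0.8450425 ] [ 0.09084172 -0.17415368  0.89287922 -0.40519745]
top [[390.64635865   0.         316.38116057]
 [  0.         390.64635865 200.55501904]
 [  0.           0.           1.        ]] [-0.09449964  0.          0.          0.          0.        ] [0.35515547 0.04200337 1.16402752] [ 0.0750164  -0.69274491  0.71318725 -0.07642627]
```

View pics/side0.png

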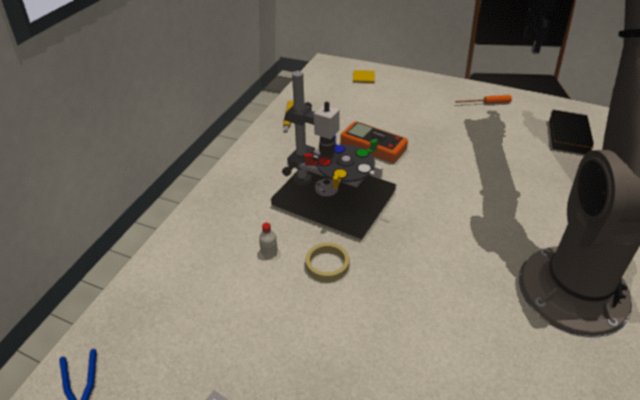

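View pics/top0.png

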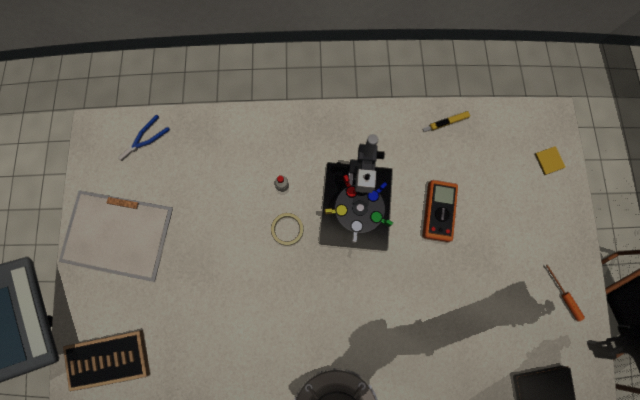

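Run:
```python
import cv2,numpy as np
a=cv2.imread("pics/top0.png")[130:255,310:405]; b=cv2.imread("pics/side0.png")[65:240,265:405]
a=cv2.resize(a,(456,600),interpolation=cv2.INTER_CUBIC)
b=cv2.resize(b,None,fx=2.4,fy=2.4,interpolation=cv2.INTER_CUBIC)
im=np.zeros((600,456+b.shape[1],3),np.uint8); im[:,:456]=a; im[:b.shape[0],456:]=b; im=cv2.convertScaleAbs(im,alpha=1.6)
print(im.shape); cv2.imwrite("pics/crop.png",im)
```

```text
(600, 792, 3)
```

View pics/crop.png

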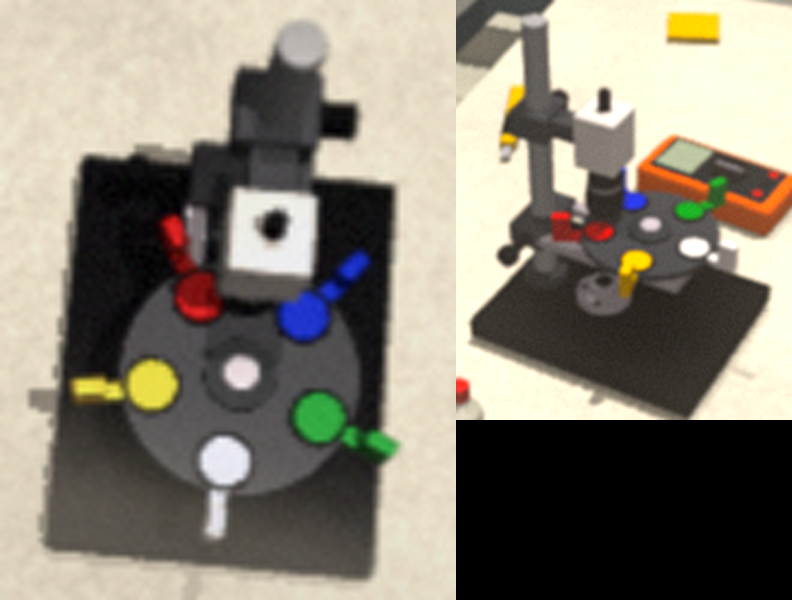

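```bash
cat > h.py <<'E'
import cv2,numpy as np
from scipy.optimize import least_squares
from scipy.spatial.transform import Rotation as R
CAM={"side":dict(K=[[504.6815,0,314.38825],[0,504.6815,193.386886],[0,0,1]],d=[-.12804027,0,0,0,0],e=[0.24911957,0.80653556,0.8450425],q=[0.09084172,-0.17415368,0.89287922,-0.40519745]),
"top":dict(K=[[390.646359,0,316.38116],[0,390.646359,200.555019],[0,0,1]],d=[-.09449964,0,0,0,0],e=[0.35515547,0.04200337,1.16402752],q=[0.0750164,-0.69274491,0.71318725,-0.07642627])}
def proj(n,P):
    c=CAM[n]; r=R.from_quat(c["q"],scalar_first=True).as_matrix().T
    return cv2.projectPoints(np.array(P,float).reshape(-1,1,3),cv2.Rodrigues(r)[0],-r@np.array(c["e"]),np.array(c["K"]),np.array(c["d"]))[0][:,0]
def pt(p,k):  # p=stand x,y,yaw,turret angle (rel. stand)
    x,y,a,t=p; c=lambda u,v,z:[x+u*np.cos(a)-v*np.sin(a),y+u*np.sin(a)+v*np.cos(a),z]
    if k[0]=="f": b=t+np.radians(72)*int(k[1]); return c(-.03+.05*np.cos(b),.05*np.sin(b),.133)
    if k[0]=="t": b=t+np.radians(72)*int(k[1]); return c(-.03+.086*np.cos(b),.086*np.sin(b),.14)
    if k=="hub": return c(-.03,0,.135)
    if k[0]=="c": return c(*[(.125,.1,.03),(.125,-.1,.03),(-.125,-.1,.03),(-.125,.1,.03)][int(k[1])])
    if k=="top": return c(.092,0,.33)
E
python3 - <<'E'
from h import *
T=dict(c0=(83,157),c1=(393,186),c2=(372,577),c3=(46,548),f0=(320,417),f1=(303,316),f2=(199,297),f3=(152,385),f4=(224,461),hub=(241,372),top=(302,45))
S=dict(f0=(690,211),f4=(694,247),f3=(637,261),hub=(651,225),f1=(634,201))
obs=[("top",k,np.array(v)/4.8+[310,130]) for k,v in T.items()]+[("side",k,(np.array(v)-[456,0])/2.4+[265,65]) for k,v in S.items()]
f=lambda p:np.concatenate([proj(n,pt(p,k))[0]-o for n,k,o in obs])
r=least_squares(f,[.33,-.08,0,-1.9],loss="soft_l1"); p=r.x; print(p,np.degrees(p[2:]))
for (n,k,o),e in zip(obs,f(p).reshape(-1,2)): print(n,k,e.round(1))
print("hub",pt(p,"hub"))
for i in range(5): print("tab",i,np.round(pt(p,f"t{i}"),3))
E
```

```text
Traceback (most recent call last):
  File "h.py", line 12, in pt
    if k[0]=="t": b=t+np.radians(72)*int(k[1]); return c(-.03+.086*np.cos(b),.086*np.sin(b),.14)
                                     ~~~^^^^^^
ValueError: invalid literal for int() with base 10: 'o'
```

```bash
sed -i 's/k=="top"/k=="pillar"/' h.py
python3 - <<'E'
from h import *
T=dict(c0=(83,157),c1=(393,186),c2=(372,577),c3=(46,548),f0=(320,417),f1=(303,316),f2=(199,297),f3=(152,385),f4=(224,461),hub=(241,372),pillar=(302,45))
S=dict(f0=(690,211),f4=(694,247),f3=(637,261),hub=(651,225),f1=(634,201))
obs=[("top",k,np.array(v)/4.8+[310,130]) for k,v in T.items()]+[("side",k,(np.array(v)-[456,0])/2.4+[265,65]) for k,v in S.items()]
f=lambda p:np.concatenate([proj(n,pt(p,k))[0]-o for n,k,o in obs])
r=least_squares(f,[.33,-.08,0,-1.9],loss="soft_l1"); p=r.x; print(p,np.degrees(p[2:]))
for (n,k,o),e in zip(obs,f(p).reshape(-1,2)): print(n,k,e.round(1))
print("hub",pt(p,"hub"))
for i in range(5): print("tab",i,np.round(pt(p,f"t{i}"),3))
E
```

```text
[ 0.58473684 -0.08360343 -0.12259762 -1.98961668] [  -7.02432639 -113.99663875]
top c0 [-0.3 -0.7]
top c1 [ 0.7 -0.7]
top c2 [0.5 0.1]
top c3 [-0.1 -0.2]
top f0 [-0.3  0.4]
top f1 [0.  0.2]
top f2 [0.4 0. ]
top f3 [-0.1  0.2]
top f4 [-0.   0.3]
top hub [-0.2  0.7]
top pillar [-0.  -0.3]
side f0 [-0.  -0.2]
side f4 [0.3 0.1]
side f3 [-0.  -0.3]
side hub [-0.2  1.1]
side f1 [-0.6 -0.1]
hub [np.float64(0.5549620085267617), np.float64(-0.07993471020416439), 0.135]
tab 0 [ 0.511 -0.154  0.14 ]
tab 1 [ 0.611 -0.145  0.14 ]
tab 2 [ 0.634 -0.046  0.14 ]
tab 3 [0.547 0.006 0.14 ]
tab 4 [ 0.471 -0.061  0.14 ]
```

Emit:
jog_arm(deltas=[[0.02, 0.033, 0.002, 0, 0, -0.0215, 0], [0.02, 0.033, 0.002, 0, 0, -0.0215, 0], [0.02, 0.033, 0.002, 0, 0, -0.0215, 0], [0.02, 0.033, 0.002, 0, 0, -0.0215, 0], [0.02, 0.033, 0.002, 0, 0, -0.0215, 0], [0.02, 0.033, 0.002, 0, 0, -0.0215, 0], [0.02, 0.033, 0.002, 0, 0, -0.0215, 0], [0.02, 0.033, 0.002, 0, 0, -0.0215, 0], [0.02, 0.033, 0.002, 0, 0, -0.0215, 0], [0.02, 0.033, 0.002, 0, 0, -0.0215, 0]], newtons=20)

```text
t: 1.1
eef_pos: [0.4016, -0.3128, 0.2732]
tool_rot: [-0.0, 0.999, 0.043, -0.0]
contact_force: [0.9, 0.6, 0.8]
gripper_width: -0.001
grasp_force: 0.0
```

Emit:
jog_arm(deltas=[[0.006, 0.035, 0, 0, 0, 0, 0], [0.006, 0.035, 0, 0, 0, 0, 0], [0.006, 0.035, 0, 0, 0, 0, 0], [0.006, 0.035, 0, 0, 0, 0, 0], [0.006, 0.035, 0, 0, 0, 0, 0], [0.006, 0.035, 0, 0, 0, 0, 0], [0.006, 0.035, 0, 0, 0, 0, 0], [0.006, 0.035, 0, 0, 0, 0, 0], [0.006, 0.035, 0, 0, 0, 0, 0], [0.006, 0.035, 0, 0, 0, 0, 0]])

```text
t: 2.1
eef_pos: [0.461, 0.037, 0.2731]
tool_rot: [0.0, 0.999, 0.044, -0.0]
contact_force: [0.0, 0.3, 0.4]
gripper_width: 0.004
grasp_force: 0.0
```

Emit:
jog_arm(deltas=[[0.03, 0, 0, 0, 0, 0, 0], [0.03, 0, 0, 0, 0, 0, 0], [0.03, 0, 0, 0, 0, 0, 0], [0.02, 0, -0.01, 0, 0, 0, 0], [0, 0, -0.02, 0, 0, 0, 0], [0, 0, -0.02, 0, 0, 0, 0], [0, 0, 0, 0, 0, 0, 0], [0, 0, 0, 0, 0, 0, 0]])

```text
t: 2.9
eef_pos: [0.571, 0.0357, 0.2233]
tool_rot: [-0.0, 0.999, 0.044, -0.0]
contact_force: [0.7, -0.2, 0.6]
gripper_width: -0.006
grasp_force: 0.0
```

Emit:
jog_arm(deltas=[[0.002, 0, -0.022, 0, 0, 0, 0], [0.002, 0, -0.022, 0, 0, 0, 0], [0, 0, -0.022, 0, 0, 0, 0], [0, -0.008, 0, 0, 0, 0, 0], [0, -0.008, 0, 0, 0, 0, 0], [0, -0.008, 0, 0, 0, 0, 0], [0, 0, 0, 0, 0, 0, 0], [0, 0, 0, 0, 0, 0, 0]])

```text
t: 3.7
eef_pos: [0.5758, 0.0112, 0.1584]
tool_rot: [0.0, 0.999, 0.043, 0.001]
contact_force: [0.3, 0.6, 0.2]
gripper_width: 0.001
grasp_force: 0.0
```

Run:
```python
from station import bot
from h import *
c=bot.read_camera("top")["img"][130:255,310:405,::-1]; s=bot.read_camera("side")["img"][85:235,265:405,::-1]
a=cv2.resize(c,None,fx=4,fy=4,interpolation=3); b=cv2.resize(s,None,fx=3,fy=3,interpolation=3)
im=np.zeros((500,800,3),np.uint8); im[:,:380]=a; im[:450,380:]=b; cv2.imwrite("pics/c2.png",cv2.convertScaleAbs(im,alpha=1.6))
o=bot.get_obs(); print(o["eef_pos"],o["contact_force"],o["q"])
h=np.array([.555,-.080]); prev=None
for d in range(0,115,6):
    t=np.radians(95+d); q=h+.09*np.array([np.cos(t),np.sin(t)])-.016*np.array([-np.sin(t),np.cos(t)])
    print(d,q.round(4), None if prev is None else ((q-prev)/3).round(4)); prev=q
```

```text
[0.57552827 0.01199242 0.15789495] [0.47362551 0.01015072 0.74516015] [ 0.16198327  0.45063949 -0.37253463  1.8653001   0.2100775   0.86292386
 -1.79673264]
0 [0.5631 0.0111] None
6 [0.5535 0.0114] [-0.0032  0.0001]
12 [0.544  0.0107] [-0.0032 -0.0002]
18 [0.5346 0.0091] [-0.0031 -0.0005]
24 [0.5254 0.0065] [-0.0031 -0.0009]
30 [0.5165 0.0029] [-0.003  -0.0012]
36 [ 0.508  -0.0016] [-0.0028 -0.0015]
42 [ 0.5001 -0.0069] [-0.0026 -0.0018]
48 [ 0.4928 -0.0131] [-0.0024 -0.002 ]
54 [ 0.4861 -0.0199] [-0.0022 -0.0023]
60 [ 0.4802 -0.0275] [-0.002  -0.0025]
66 [ 0.4751 -0.0356] [-0.0017 -0.0027]
72 [ 0.4709 -0.0442] [-0.0014 -0.0029]
78 [ 0.4676 -0.0532] [-0.0011 -0.003 ]
84 [ 0.4653 -0.0624] [-0.0008 -0.0031]
90 [ 0.4639 -0.0719] [-0.0004 -0.0032]
96 [ 0.4636 -0.0815] [-0.0001 -0.0032]
102 [ 0.4643 -0.091 ] [ 0.0002 -0.0032]
108 [ 0.4659 -0.1004] [ 0.0005 -0.0031]
114 [ 0.4685 -0.1096] [ 0.0009 -0.0031]
```

View pics/c2.png

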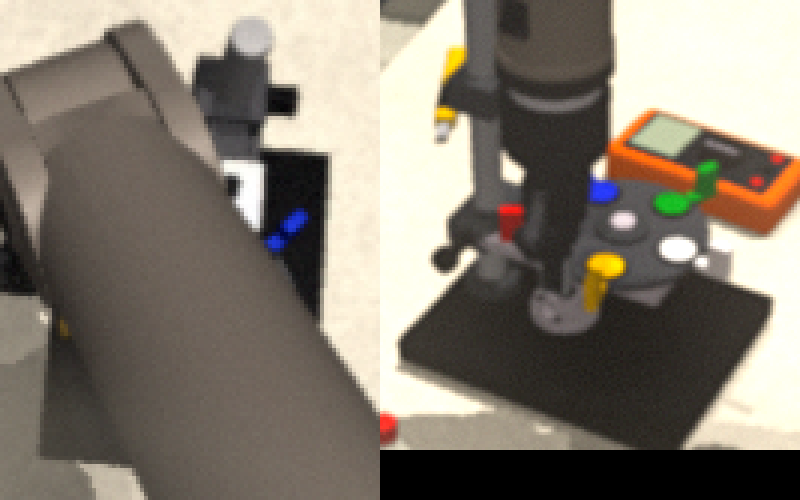

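Emit:
jog_arm(deltas=[[-0.003, 0, 0, 0, 0, 0, 0], [-0.003, 0, 0, 0, 0, 0, 0], [-0.003, 0, 0, 0, 0, 0, 0], [-0.003, 0, 0, 0, 0, 0, 0], [-0.0032, 0, 0, 0, 0, 0.035, 0], [-0.0032, 0, 0, 0, 0, 0.035, 0], [-0.0032, 0, 0, 0, 0, 0.035, 0], [-0.0032, -0.0002, 0, 0, 0, 0.035, 0], [-0.0032, -0.0002, 0, 0, 0, 0.035, 0], [-0.0032, -0.0002, 0, 0, 0, 0.035, 0]])

```text
t: 4.8
eef_pos: [0.544, 0.0111, 0.1574]
tool_rot: [0.0, 0.989, 0.149, 0.0]
contact_force: [1.4, -0.1, -0.4]
gripper_width: -0.001
grasp_force: 0.3
```

Emit:
jog_arm(deltas=[[-0.0031, -0.0005, 0, 0, 0, 0.035, 0], [-0.0031, -0.0005, 0, 0, 0, 0.035, 0], [-0.0031, -0.0005, 0, 0, 0, 0.035, 0], [-0.0031, -0.0009, 0, 0, 0, 0.035, 0], [-0.0031, -0.0009, 0, 0, 0, 0.035, 0], [-0.0031, -0.0009, 0, 0, 0, 0.035, 0], [-0.003, -0.0012, 0, 0, 0, 0.035, 0], [-0.003, -0.0012, 0, 0, 0, 0.035, 0], [-0.003, -0.0012, 0, 0, 0, 0.035, 0]])

```text
t: 5.7
eef_pos: [0.5183, 0.0042, 0.1579]
tool_rot: [-0.0, 0.953, 0.303, 0.002]
contact_force: [5.3, 0.8, -2.8]
gripper_width: 0.001
grasp_force: 2.5
```

Emit:
jog_arm(deltas=[[-0.0028, -0.0015, 0, 0, 0, 0.035, 0], [-0.0028, -0.0015, 0, 0, 0, 0.035, 0], [-0.0028, -0.0015, 0, 0, 0, 0.035, 0], [-0.0026, -0.0018, 0, 0, 0, 0.035, 0], [-0.0026, -0.0018, 0, 0, 0, 0.035, 0], [-0.0026, -0.0018, 0, 0, 0, 0.035, 0]])

```text
t: 6.3
eef_pos: [0.5008, -0.0062, 0.1576]
tool_rot: [0.0, 0.916, 0.401, 0.001]
contact_force: [3.9, 2.5, -3.0]
gripper_width: -0.003
grasp_force: 2.1
```

Emit:
jog_arm(deltas=[[-0.0024, -0.002, 0, 0, 0, 0.035, 0], [-0.0024, -0.002, 0, 0, 0, 0.035, 0], [-0.0024, -0.002, 0, 0, 0, 0.035, 0], [-0.0022, -0.0023, 0, 0, 0, 0.035, 0], [-0.0022, -0.0023, 0, 0, 0, 0.035, 0], [-0.0022, -0.0023, 0, 0, 0, 0.035, 0]])

```text
t: 6.9
eef_pos: [0.487, -0.0191, 0.1577]
tool_rot: [0.0, 0.869, 0.495, 0.001]
contact_force: [0.7, -0.1, 0.4]
gripper_width: -0.0
grasp_force: 0.6
```

Emit:
jog_arm(deltas=[[-0.002, -0.0025, 0, 0, 0, 0.035, 0], [-0.002, -0.0025, 0, 0, 0, 0.035, 0], [-0.002, -0.0025, 0, 0, 0, 0.035, 0], [-0.0017, -0.0027, 0, 0, 0, 0.035, 0], [-0.0017, -0.0027, 0, 0, 0, 0.035, 0], [-0.0017, -0.0027, 0, 0, 0, 0.035, 0]])

```text
t: 7.5
eef_pos: [0.4754, -0.035, 0.1575]
tool_rot: [0.0, 0.813, 0.583, 0.0]
contact_force: [0.1, 1.2, -0.3]
gripper_width: 0.002
grasp_force: 0.3
```

Emit:
jog_arm(deltas=[[-0.0014, -0.0029, 0, 0, 0, 0.035, 0], [-0.0014, -0.0029, 0, 0, 0, 0.035, 0], [-0.0014, -0.0029, 0, 0, 0, 0.035, 0], [-0.0011, -0.003, 0, 0, 0, 0.035, 0], [-0.0011, -0.003, 0, 0, 0, 0.035, 0], [-0.0011, -0.003, 0, 0, 0, 0.035, 0]])

```text
t: 8.1
eef_pos: [0.4679, -0.0527, 0.1575]
tool_rot: [0.0, 0.747, 0.665, 0.0]
contact_force: [0.8, 0.8, 0.4]
gripper_width: 0.0
grasp_force: 0.3
```

Emit:
jog_arm(deltas=[[-0.0008, -0.0031, 0, 0, 0, 0.035, 0], [-0.0008, -0.0031, 0, 0, 0, 0.035, 0], [-0.0008, -0.0031, 0, 0, 0, 0.035, 0], [-0.0004, -0.0032, 0, 0, 0, 0.035, 0], [-0.0004, -0.0032, 0, 0, 0, 0.035, 0], [-0.0004, -0.0032, 0, 0, 0, 0.035, 0]])

```text
t: 8.7
eef_pos: [0.4643, -0.0716, 0.1574]
tool_rot: [0.0, 0.673, 0.739, 0.0]
contact_force: [1.1, 1.4, -0.0]
gripper_width: -0.002
grasp_force: 0.3
```

Emit:
jog_arm(deltas=[[-0.0001, -0.0032, 0, 0, 0, 0.035, 0], [-0.0001, -0.0032, 0, 0, 0, 0.035, 0], [-0.0001, -0.0032, 0, 0, 0, 0.035, 0], [0.0002, -0.0032, 0, 0, 0, 0.035, 0], [0.0002, -0.0032, 0, 0, 0, 0.035, 0], [0.0002, -0.0032, 0, 0, 0, 0.035, 0]])

```text
t: 9.3
eef_pos: [0.4643, -0.0888, 0.1574]
tool_rot: [-0.001, 0.591, 0.806, 0.001]
contact_force: [-1.3, 5.5, 0.7]
gripper_width: 0.003
grasp_force: 2.7
```

Run:
```python
from station import bot
from h import *
c=bot.read_camera("top")["img"][130:255,310:405,::-1]; s=bot.read_camera("side")["img"][85:235,265:405,::-1]
a=cv2.resize(c,None,fx=4,fy=4,interpolation=3); b=cv2.resize(s,None,fx=3,fy=3,interpolation=3)
im=np.zeros((500,800,3),np.uint8); im[:,:380]=a; im[:450,380:]=b; cv2.imwrite("pics/c3.png",cv2.convertScaleAbs(im,alpha=1.6))
P=[.58474,-.0836,-.1226]
for d in (-12,-8,-4,0): print(d,[(k,((proj("side",pt(P+[np.radians(d)],k))[0]-[265,85])*3+[380,0]).round()) for k in("f0","f1","f4","f3")])
```

```text
-12 [('f0', array([574., 202.])), ('f1', array([568., 248.])), ('f4', array([646., 191.])), ('f3', array([688., 229.]))]
-8 [('f0', array([571., 204.])), ('f1', array([571., 250.])), ('f4', array([641., 191.])), ('f3', array([688., 227.]))]
-4 [('f0', array([569., 206.])), ('f1', array([574., 252.])), ('f4', array([637., 190.])), ('f3', array([687., 224.]))]
0 [('f0', array([567., 208.])), ('f1', array([577., 254.])), ('f4', array([633., 189.])), ('f3', array([687., 221.]))]
```

View pics/c3.png

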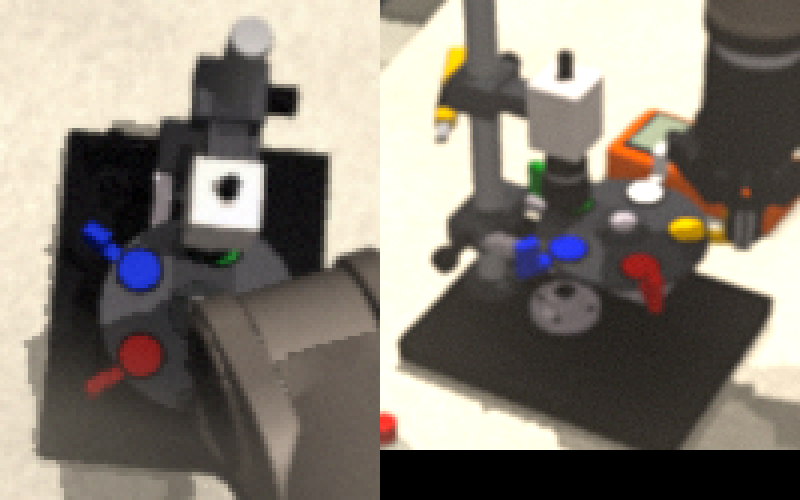

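Emit:
jog_arm(deltas=[[0.0002, -0.0016, 0, 0, 0, 0.0175, 0], [0.0002, -0.0016, 0, 0, 0, 0.0175, 0], [0.0002, -0.0016, 0, 0, 0, 0.0175, 0], [0.0003, -0.0016, 0, 0, 0, 0.0175, 0], [0.0003, -0.0016, 0, 0, 0, 0.0175, 0], [0.0003, -0.0016, 0, 0, 0, 0.0175, 0], [0.0004, -0.0015, 0, 0, 0, 0.0175, 0], [0, 0, 0, 0, 0, 0, 0], [0, 0, 0, 0, 0, 0, 0]])

```text
t: 10.3
eef_pos: [0.4663, -0.1025, 0.1572]
tool_rot: [-0.0, 0.543, 0.84, -0.0]
contact_force: [-0.1, -0.0, -0.4]
gripper_width: 0.004
grasp_force: 0.0
```

```bash
cat > look.py <<'E'
import sys
from station import bot
from h import *
def cen(n,lo,hi,box):
    im=cv2.GaussianBlur(bot.read_camera(n)["img"][...,::-1].copy(),(3,3),0); h=cv2.cvtColor(im,cv2.COLOR_BGR2HSV)
    m=cv2.inRange(h,lo,hi); k=np.zeros_like(m); x0,y0,x1,y1=box; k[y0:y1,x0:x1]=m[y0:y1,x0:x1]
    N,_,st,c=cv2.connectedComponentsWithStats(k); return [(int(st[i][4]),c[i].round(1)) for i in range(1,N) if st[i][4]>8]
BX={"top":(320,160,395,240),"side":(285,130,400,200)}
for n in("top","side"):
    print(n,"blue",cen(n,(105,120,60),(130,255,255),BX[n]),"red",cen(n,(0,150,50),(6,255,255),BX[n]))
    for d in(-8,-4,0,4): print(d,[(k,proj(n,pt([.58474,-.0836,-.1226,np.radians(d)],k))[0].round(1)) for k in("f1","t1","f2","t2")])
o=bot.get_obs(); print(o["eef_pos"],o["contact_force"])
E
python3 look.py
```

```text
top blue [(154, array([339.6, 197.4]))] red [(96, array([345.8, 221.2]))]
-8 [('f1', array([343.9, 198.9])), ('t1', array([332.6, 191.6])), ('f2', array([346. , 220.3])), ('t2', array([336. , 228.6]))]
-4 [('f1', array([343.3, 200. ])), ('t1', array([331.5, 193.4])), ('f2', array([346.9, 221.2])), ('t2', array([337.6, 230.3]))]
0 [('f1', array([342.8, 201.1])), ('t1', array([330.6, 195.4])), ('f2', array([347.9, 222.1])), ('t2', array([339.3, 231.8]))]
4 [('f1', array([342.3, 202.3])), ('t1', array([329.8, 197.4])), ('f2', array([348.9, 222.9])), ('t2', array([341. , 233.3]))]
side blue [(215, array([322.9, 171. ]))] red [(179, array([357.6, 176.7]))]
-8 [('f1', array([328.6, 168.3])), ('t1', array([315.5, 171.6])), ('f2', array([353.3, 173.3])), ('t2', array([359. , 180.6]))]
-4 [('f1', array([329.5, 169. ])), ('t1', array([317.1, 173. ])), ('f2', array([354.8, 173. ])), ('t2', array([361.5, 180. ]))]
0 [('f1', array([330.6, 169.7])), ('t1', array([318.9, 174.2])), ('f2', array([356.2, 172.6])), ('t2', array([364. , 179.3]))]
4 [('f1', array([331.7, 170.4])), ('t1', array([320.8, 175.4])), ('f2', array([357.5, 172.1])), ('t2', array([366.3, 178.5]))]
[ 0.46640222 -0.10212682  0.15729078] [-0.18346475 -1.04176369  0.77653754]
```

Emit:
jog_arm(deltas=[[-0.002, 0.004, 0, 0, 0, 0, 0], [-0.002, 0.005, 0, 0, 0, 0, 0], [0, 0, 0.02, 0, 0, 0, 0], [0, 0, 0.03, 0, 0, 0, 0], [0, 0, 0.03, 0, 0, 0, 0], [0, 0.03, 0.03, 0, 0, 0, 0], [0, 0.04, 0, 0, 0, 0, 0], [0, 0.04, 0, 0, 0, 0, 0], [0, 0.04, 0, 0, 0, 0, 0], [0, 0.04, 0, 0, 0, 0, 0]])

```text
t: 11.5
eef_pos: [0.4619, 0.0988, 0.2675]
tool_rot: [0.0, 0.542, 0.84, -0.0]
contact_force: [1.0, -0.3, 0.8]
gripper_width: 0.001
grasp_force: 0.0
```

Emit:
jog_arm(deltas=[[0, 0.04, 0, 0, 0, 0, 0], [0, 0.04, 0, 0, 0, 0, 0], [0, 0.04, 0, 0, 0, 0, 0], [0, 0.04, 0, 0, 0, 0, 0], [0, 0.04, 0, 0, 0, 0, 0], [0, 0.03, 0, 0, 0, 0, 0], [0, 0, 0, 0, 0, 0, 0], [0, 0, 0, 0, 0, 0, 0]])

```text
t: 12.3
eef_pos: [0.4616, 0.3276, 0.267]
tool_rot: [-0.0, 0.541, 0.841, -0.0]
contact_force: [-0.2, -0.6, 0.7]
gripper_width: -0.006
grasp_force: 0.0
```

Run:
```python
from station import bot
from h import *
c=bot.read_camera("top")["img"][...,::-1].copy(); s=bot.read_camera("side")["img"][...,::-1].copy()
cv2.imwrite("pics/topF.png",c)
a=cv2.resize(c[130:255,310:405],None,fx=4,fy=4,interpolation=3); b=cv2.resize(s[85:235,265:405],None,fx=3,fy=3,interpolation=3)
im=np.zeros((500,800,3),np.uint8); im[:,:380]=a; im[:450,380:]=b; im=cv2.convertScaleAbs(im,alpha=1.6)
P=[.58474,-.0836,-.1226,0]
for k in("f0","f1","f2","f3","f4","t1","t2","t3","t4","t0"):
    for q in((proj("top",pt(P,k))[0]-[310,130])*4+2,(proj("side",pt(P,k))[0]-[265,85])*3+[381,1]):
        cv2.drawMarker(im,tuple(int(v) for v in q.round()),(255,0,255),cv2.MARKER_CROSS,9,1)
cv2.imwrite("pics/c4.png",im)
t0=cv2.imread("pics/top0.png"); d=cv2.absdiff(t0,c).max(2)
for n,(x0,y0,x1,y1) in dict(meter=(420,175,462,245),tape=(268,210,306,248),bottle=(270,170,293,195)).items(): print(n,d[y0:y1,x0:x1].mean().round(1))
```

```text
meter 11.6
tape 12.7
bottle 14.5
```

View pics/c4.png

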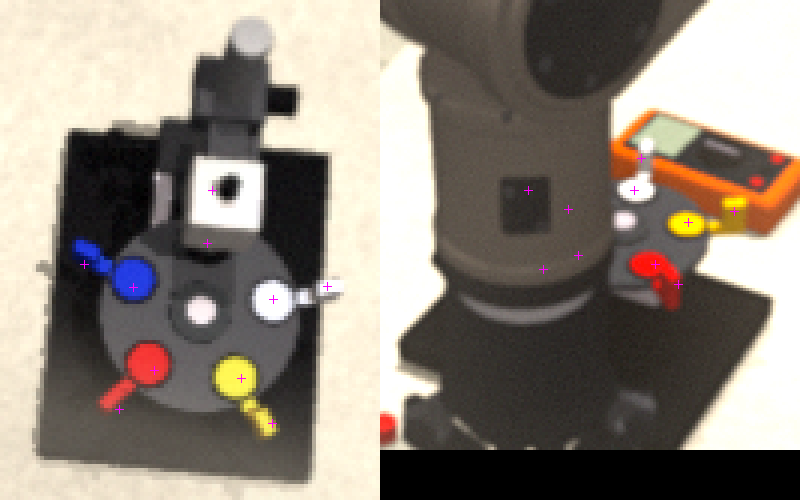

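```bash
cat > fit.py <<'E'
import sys
from station import bot
from h import *
def cents(im):
    # disc-shaped filters: match by masks limited to <=.066 m from the hub
    h=cv2.cvtColor(im,cv2.COLOR_BGR2HSV); P=[.58474,-.0836,-.1226,0]; x,y,_=pt(P,"hub")
    poly=proj("top",[[x+.0665*np.cos(a),y+.0665*np.sin(a),.133] for a in np.linspace(0,6.28,60)]).round().astype(np.int32)
    k=np.zeros(im.shape[:2],np.uint8); cv2.fillPoly(k,[poly],255); out={}
    for n,lo,hi in((0,(45,120,40),(80,255,255)),(1,(105,120,40),(130,255,255)),(2,(0,140,40),(6,255,255)),(3,(22,120,60),(35,255,255))):
        m=cv2.inRange(h,lo,hi)&k; N,_,st,c=cv2.connectedComponentsWithStats(m)
        if N>1:
            i=1+st[1:,4].argmax(); out[n]=(int(st[i,4]),c[i])
    return out
now=bot.read_camera("top")["img"][...,::-1].copy()
for name,im in(("start",cv2.imread("pics/top0.png")),("now",now)):
    for n,(a,c) in cents(im).items():
        g=lambda p:proj("top",pt([.58474,-.0836,-.1226,p[0]],f"f{n}"))[0]-c
        r=min((least_squares(g,[s]) for s in(-2,-.1)),key=lambda r:r.cost); print(name,n,a,c.round(1),np.degrees(r.x).round(1),r.fun.round(2))
E
python3 fit.py
```

```text
start 0 102 [376.4 216.7] [-112.3] [0.2 0.1]
start 1 94 [373.  195.5] [-112.5] [-0.22  0.23]
start 2 73 [350.9 191.5] [-111.8] [0.33 0.67]
start 3 100 [340.9 209.8] [-116.2] [ 0.56 -0.05]
now 1 102 [342.8 199.2] [-5.3] [0.74 0.4 ]
now 2 95 [346.4 220.7] [-6.3] [ 0.03 -0.03]
now 3 107 [368.5 224.4] [-4.1] [0.19 0.38]
```

Emit:
jog_arm(deltas=[[0, -0.045, 0, 0, 0, 0, 0], [0, -0.045, 0, 0, 0, 0, 0], [0, -0.045, 0, 0, 0, 0, 0], [0, -0.045, 0, 0, 0, 0, 0], [0, -0.045, 0, 0, 0, 0, 0], [0, -0.045, 0, 0, 0, 0, 0], [0, -0.045, 0, 0, 0, 0, 0], [0, -0.045, 0, 0, 0, 0, 0], [0, -0.045, 0, 0, 0, 0, 0], [0, -0.012, 0, 0, 0, 0, 0]])

```text
t: 13.45
eef_pos: [0.4611, -0.0968, 0.267]
tool_rot: [0.0, 0.546, 0.837, -0.001]
contact_force: [-0.3, -0.7, 0.1]
gripper_width: 0.001
grasp_force: 0.0
```

Emit:
jog_arm(deltas=[[0.001, 0, -0.03, 0, 0, 0, 0], [0, 0, -0.03, 0, 0, 0, 0], [0, 0, -0.03, 0, 0, 0, 0], [0, 0, -0.02, 0, 0, 0, 0], [0, 0, 0, 0, 0, 0, 0], [0.001, -0.003, 0, 0, 0, 0, 0], [0.001, -0.003, 0, 0, 0, 0, 0], [0.001, -0.003, 0, 0, 0, 0, 0], [0, 0, 0, 0, 0, 0, 0]])

```text
t: 14.35
eef_pos: [0.4672, -0.0999, 0.1582]
tool_rot: [0.001, 0.543, 0.84, 0.0]
contact_force: [-0.6, -0.7, -0.1]
gripper_width: 0.002
grasp_force: 0.0
```

Emit:
jog_arm(deltas=[[0.0004, -0.0015, 0, 0, 0, 0, 0], [0.0004, -0.0015, 0, 0, 0, 0.0175, 0], [0, 0, 0, 0, 0, 0, 0]])

```text
t: 14.65
eef_pos: [0.4673, -0.1022, 0.1574]
tool_rot: [0.0, 0.535, 0.845, 0.0]
contact_force: [-0.2, -0.1, -0.5]
gripper_width: 0.0
grasp_force: 0.0
```

Emit:
jog_arm(deltas=[[0.0004, -0.0015, 0, 0, 0, 0.0175, 0], [0, 0, 0, 0, 0, 0, 0], [0, 0, 0, 0, 0, 0, 0]])

```text
t: 14.95
eef_pos: [0.4677, -0.1035, 0.1573]
tool_rot: [-0.0, 0.528, 0.85, 0.0]
contact_force: [-0.0, -0.2, 0.3]
gripper_width: -0.004
grasp_force: 0.0
```

Emit:
jog_arm(deltas=[[0.0004, -0.0015, 0, 0, 0, 0.0175, 0], [0, 0, 0, 0, 0, 0, 0], [0, 0, 0, 0, 0, 0, 0]])

```text
t: 15.25
eef_pos: [0.4681, -0.1051, 0.1573]
tool_rot: [-0.0, 0.52, 0.854, 0.0]
contact_force: [-0.5, 1.2, -0.0]
gripper_width: -0.001
grasp_force: 0.0
```

```bash
python3 fit.py | grep now
```

```text
now 1 105 [342.5 200. ] [-2.9] [0.71 0.35]
now 2 92 [347.1 221.2] [-3.7] [-0.1  0.1]
```

Emit:
jog_arm(deltas=[[0.0004, -0.0015, 0, 0, 0, 0.0175, 0], [0, 0, 0, 0, 0, 0, 0], [0, 0, 0, 0, 0, 0, 0]])

```text
t: 15.6
eef_pos: [0.4685, -0.1066, 0.1573]
tool_rot: [0.0, 0.513, 0.859, 0.0]
contact_force: [-0.7, 0.3, -0.2]
gripper_width: 0.0
grasp_force: 0.0
```

```bash
python3 fit.py | grep now
```

```text
now 1 104 [342.4 200. ] [-2.7] [0.72 0.35]
now 2 92 [347.1 221.2] [-3.8] [-0.1  0.1]
```

Emit:
jog_arm(deltas=[[0.0004, -0.0015, 0, 0, 0, 0.0175, 0], [0, 0, 0, 0, 0, 0, 0], [0, 0, 0, 0, 0, 0, 0]])

```text
t: 15.95
eef_pos: [0.4689, -0.1081, 0.1573]
tool_rot: [-0.0, 0.505, 0.863, 0.0]
contact_force: [0.1, 0.9, 0.5]
gripper_width: 0.0
grasp_force: 0.0
```

```bash
python3 fit.py | grep now
```

```text
now 1 99 [342.4 200.2] [-2.2] [0.66 0.31]
now 2 91 [347.3 221.4] [-2.9] [-0.12  0.12]
```

Emit:
jog_arm(deltas=[[-0.001, 0.004, 0, 0, 0, 0, 0], [0, 0, 0, 0, 0, 0, 0], [0, 0, 0, 0, 0, 0, 0], [0, 0, 0, 0, 0, 0, 0], [0, 0, 0, 0, 0, 0, 0], [0, 0, 0, 0, 0, 0, 0], [0, 0, 0, 0, 0, 0, 0], [0, 0, 0, 0, 0, 0, 0], [0, 0, 0, 0, 0, 0, 0], [0, 0, 0, 0, 0, 0, 0]])

```text
t: 17.0
eef_pos: [0.4679, -0.104, 0.1573]
tool_rot: [0.0, 0.505, 0.863, 0.0]
contact_force: [-0.2, -0.3, -0.1]
gripper_width: 0.001
grasp_force: 0.0
```

```bash
python3 fit.py | grep now
```

```text
now 1 99 [342.4 200.2] [-2.2] [0.66 0.31]
now 2 90 [347.4 221.4] [-2.7] [-0.11  0.12]
```

Emit:
jog_arm(deltas=[[0, 0, 0, 0, 0, 0, 0], [0, 0, 0, 0, 0, 0, 0], [0, 0, 0, 0, 0, 0, 0], [0, 0, 0, 0, 0, 0, 0], [0, 0, 0, 0, 0, 0, 0], [0, 0, 0, 0, 0, 0, 0], [0, 0, 0, 0, 0, 0, 0], [0, 0, 0, 0, 0, 0, 0], [0, 0, 0, 0, 0, 0, 0], [0, 0, 0, 0, 0, 0, 0]])

```text
t: 18.05
eef_pos: [0.4679, -0.104, 0.1573]
tool_rot: [-0.0, 0.505, 0.863, -0.0]
contact_force: [-0.2, -0.3, 0.0]
gripper_width: -0.0
grasp_force: 0.0
```

```bash
python3 fit.py | grep now
```

```text
now 1 99 [342.4 200.2] [-2.2] [0.66 0.31]
now 2 90 [347.4 221.4] [-2.7] [-0.11  0.12]
```

Emit:
jog_arm(deltas=[[0.001, -0.004, 0, 0, 0, 0, 0], [0.0004, -0.0015, 0, 0, 0, 0.0175, 0], [0, 0, 0, 0, 0, 0, 0], [0, 0, 0, 0, 0, 0, 0]])

```text
t: 18.5
eef_pos: [0.4693, -0.1095, 0.1573]
tool_rot: [0.0, 0.497, 0.867, 0.0]
contact_force: [0.0, 0.6, -0.5]
gripper_width: 0.0
grasp_force: 0.4
```

```bash
python3 fit.py | grep now
```

```text
now 1 101 [342.3 200.6] [-1.] [0.64 0.29]
now 2 90 [347.5 221.5] [-2.] [-0.14  0.15]
```

Emit:
jog_arm(deltas=[[0.0005, -0.0015, 0, 0, 0, 0.0175, 0], [0, 0, 0, 0, 0, 0, 0], [0, 0, 0, 0, 0, 0, 0]])

```text
t: 18.85
eef_pos: [0.4698, -0.1107, 0.1573]
tool_rot: [-0.0, 0.49, 0.872, 0.0]
contact_force: [-0.4, 2.6, 0.5]
gripper_width: 0.0
grasp_force: 1.3
```

```bash
python3 fit.py | grep now
```

```text
now 1 100 [342.2 200.8] [-0.2] [0.63 0.27]
now 2 91 [347.8 221.6] [-1.4] [-0.23  0.25]
```

Emit:
jog_arm(deltas=[[0.0005, -0.0015, 0, 0, 0, 0.0175, 0], [0, 0, 0, 0, 0, 0, 0], [0, 0, 0, 0, 0, 0, 0]])

```text
t: 19.2
eef_pos: [0.4702, -0.1119, 0.1573]
tool_rot: [-0.0, 0.482, 0.876, 0.0]
contact_force: [-2.2, 4.4, 0.9]
gripper_width: 0.003
grasp_force: 2.5
```

```bash
python3 fit.py | grep now
```

```text
now 1 101 [342. 201.] [0.5] [0.75 0.31]
now 2 90 [348.  221.8] [-0.4] [-0.2   0.23]
```

Emit:
jog_arm(deltas=[[-0.0005, 0.0015, 0, 0, 0, 0, 0], [-0.0005, 0.0015, 0, 0, 0, 0, 0], [-0.0005, 0.002, 0, 0, 0, 0, 0], [-0.001, 0.005, 0, 0, 0, 0, 0], [0, 0, 0, 0, 0, 0, 0], [0, 0, 0, 0, 0, 0, 0], [0, 0, 0, 0, 0, 0, 0], [0, 0, 0, 0, 0, 0, 0], [0, 0, 0, 0, 0, 0, 0], [0, 0, 0, 0, 0, 0, 0]])

```text
t: 20.25
eef_pos: [0.4678, -0.1026, 0.1573]
tool_rot: [-0.0, 0.482, 0.876, 0.0]
contact_force: [-0.2, -0.1, 0.5]
gripper_width: 0.003
grasp_force: 0.0
```

```bash
python3 fit.py | grep now
```

```text
now 1 100 [342.2 200.7] [-0.6] [0.66 0.29]
now 2 86 [347.6 221.5] [-1.9] [-0.19  0.21]
```

Emit:
jog_arm(deltas=[[0, 0, 0.03, 0, 0, 0, 0], [0, 0, 0.03, 0, 0, 0, 0], [0, 0, 0.03, 0, 0, 0, 0], [0, 0.03, 0.02, 0, 0, 0, 0], [0, 0.04, 0, 0, 0, 0, 0], [0, 0.04, 0, 0, 0, 0, 0], [0, 0.04, 0, 0, 0, 0, 0], [0, 0.04, 0, 0, 0, 0, 0], [0, 0.04, 0, 0, 0, 0, 0], [0, 0.04, 0, 0, 0, 0, 0]])

```text
t: 21.3
eef_pos: [0.4676, 0.1688, 0.2674]
tool_rot: [0.0, 0.482, 0.876, -0.0]
contact_force: [0.3, 0.1, 0.0]
gripper_width: -0.005
grasp_force: 0.0
```

Emit:
jog_arm(deltas=[[0, 0.04, 0, 0, 0, 0, 0], [0, 0.04, 0, 0, 0, 0, 0], [0, 0.04, 0, 0, 0, 0, 0], [0, 0, 0, 0, 0, 0, 0], [0, 0, 0, 0, 0, 0, 0], [0, 0, 0, 0, 0, 0, 0]])

```text
t: 21.9
eef_pos: [0.4681, 0.2862, 0.267]
tool_rot: [0.0, 0.483, 0.876, -0.001]
contact_force: [-0.4, -0.5, -0.3]
gripper_width: -0.001
grasp_force: 0.0
```

```bash
python3 fit.py | grep now
python3 - <<'E'
from station import bot
from h import *
c=bot.read_camera("top")["img"][...,::-1].copy()
h=[cv2.resize(i[125:255,260:470],None,fx=3.8,fy=3.8,interpolation=3)[:,:] for i in(c,)][0]
cv2.imwrite("pics/fin.png",cv2.convertScaleAbs(h,alpha=1.5))
# joint fit of stand + angle from fresh data, using start corners
from fit import cents
T=dict(c0=(83,157),c1=(393,186),c2=(372,577),c3=(46,548),pillar=(302,45),hub=(241,372))
obs=[(k,np.array(v)/4.8+[309.6,129.6]) for k,v in T.items()]+[(f"f{n}",v[1]) for n,v in cents(c).items() if n]
f=lambda p:np.concatenate([proj("top",pt(p,k))[0]-o for k,o in obs])
r=least_squares(f,[.585,-.084,-.12,0]); print(r.x[:2],np.degrees(r.x[2:]))
E
```

```text
now 1 99 [342.2 200.6] [-0.7] [0.66 0.29]
now 2 95 [347.6 221.6] [-1.8] [-0.13  0.14]
now 3 110 [369.8 223.5] [0.9] [0.29 0.47]
start 0 102 [376.4 216.7] [-112.3] [0.2 0.1]
start 1 94 [373.  195.5] [-112.5] [-0.22  0.23]
start 2 73 [350.9 191.5] [-111.8] [0.33 0.67]
start 3 100 [340.9 209.8] [-116.2] [ 0.56 -0.05]
now 1 98 [342.1 200.7] [-0.4] [0.71 0.31]
now 2 95 [347.5 221.6] [-1.9] [-0.06  0.06]
now 3 110 [369.8 223.5] [0.9] [0.29 0.47]
[ 0.5857408  -0.08242625] [-7.04675759  0.55644767]
```

View pics/fin.png

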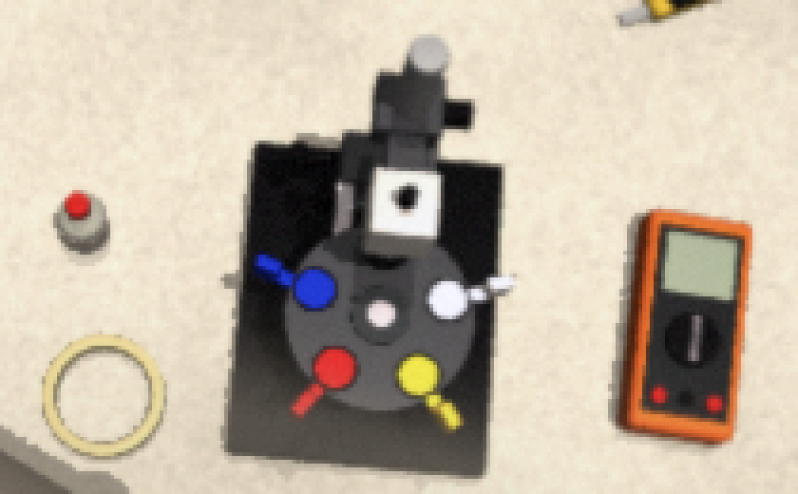

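The green filter is hidden under the lens. The other four sit symmetrically about it, blue at (315,288) and white at (447,300), and the meter, tape and bottle look undisturbed. The angle is within about 1° of the stop.

```bash
python3 -c "
from station import bot
print(bot.hand_in())"
```

```text
the job is handed in; nothing more can be done
None
```

The green filter is under the lens and resting in its click stop, measured within about 1° (about 1 mm) from the camera images. I saw no more than about 6 N of push and no sign that anything else moved. The job is handed in, but no verdict came back.

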